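# Line up the sockets by width on the rail

### The job

Line the four loose sockets up on the rail in order of width, one standing upright on the middle of each rubber pad: the narrowest at the end where the ratchet lies, the widest at the end where the extension bar lies. Never knock a socket over, leave the ratchet and the extension bar where they are, and finish with everything let go and at rest.

Things in the scene. Friction and masses are not known exactly. Their poses are not given: they have to be found in the camera images.
- socket_a_center (a point): Loose plain steel wrench socket, a round cylinder (closed to the gripper: take it by its outside) 34 mm in diameter and 46 mm high, standing upright on the bench (z = 0) with its black hexagonal opening up. The point is on its axis, half-way up (23 mm over its foot); z points up along its axis.
- socket_b_center (a point): Loose plain steel wrench socket, a round cylinder (closed to the gripper: take it by its outside) 20 mm in diameter and 50 mm high, standing upright on the bench (z = 0) with its black hexagonal opening up. The point is on its axis, half-way up (25 mm over its foot); z points up along its axis.
- socket_c_center (a point): Loose plain steel wrench socket, a round cylinder (closed to the gripper: take it by its outside) 42 mm in diameter and 60 mm high, standing upright on the bench (z = 0) with its black hexagonal opening up. The point is on its axis, half-way up (30 mm over its foot); z points up along its axis.
- socket_d_center (a point): Loose plain steel wrench socket, a round cylinder (closed to the gripper: take it by its outside) 27 mm in diameter and 66 mm high, standing upright on the bench (z = 0) with its black hexagonal opening up. The point is on its axis, half-way up (33 mm over its foot); z points up along its axis.
- mark_a_top (a point): One of four alike round black rubber pads, 48 mm in diameter and 3 mm thick, with a white centre dot, fixed in a row on a flat bright metal rail (70 x 290 mm, 8 mm high) that lies across the bench; this is the leftmost (+y end) as seen from the robot. Neighbours are about 70 mm apart. The point is the centre of its top face, 11 mm over the bench; z points up.
- mark_b_top (a point): One of four alike round black rubber pads, 48 mm in diameter and 3 mm thick, with a white centre dot, fixed in a row on a flat bright metal rail (70 x 290 mm, 8 mm high) that lies across the bench; this is the second from the left as seen from the robot. Neighbours are about 70 mm apart. The point is the centre of its top face, 11 mm over the bench; z points up.
- mark_c_top (a point): One of four alike round black rubber pads, 48 mm in diameter and 3 mm thick, with a white centre dot, fixed in a row on a flat bright metal rail (70 x 290 mm, 8 mm high) that lies across the bench; this is the third from the left as seen from the robot. Neighbours are about 70 mm apart. The point is the centre of its top face, 11 mm over the bench; z points up.
- mark_d_top (a point): One of four alike round black rubber pads, 48 mm in diameter and 3 mm thick, with a white centre dot, fixed in a row on a flat bright metal rail (70 x 290 mm, 8 mm high) that lies across the bench; this is the rightmost (-y end) as seen from the robot. Neighbours are about 70 mm apart. The point is the centre of its top face, 11 mm over the bench; z points up.
- ratchet_center (a point): Loose ratchet handle lying flat on the bench just beyond one end of the rail (which end varies): 179 mm long, steel round head 38 mm wide with a black rear grip, up to 30 mm high. The point is near the middle of its length, 11 mm over the bench; x points along it from head to grip. It marks the narrow end of the row and stays where it is.
- ext_bar_center (a point): Loose bare steel extension bar lying flat on the bench just beyond the rail's other end: 179 mm long, 20 mm wide and high. The point is at the middle of its length, 10 mm over the bench; x points along it. It marks the wide end of the row and stays where it is.

How it is judged:
At the end, for the whole second after the job is handed in: Counting from the ratchet's end of the rail, the sockets stand on the four pads from narrowest to widest (20, 27, 34, 42 mm), each axis within 12 mm of its pad's centre, its foot at the pad's top within 4 mm, upright within 0.1 rad, at rest and released (((horizontal distance between ratchet_center and mark_a_top below 0.16 m and horizontal distance between socket_b_center and mark_a_top below 0.012 m and horizontal distance between socket_d_center and mark_b_top below 0.012 m and horizontal distance between socket_a_center and mark_c_top below 0.012 m and horizontal distance between socket_c_center and mark_d_top below 0.012 m) or (horizontal distance between ratchet_center and mark_d_top below 0.16 m and horizontal distance between socket_b_center and mark_d_top below 0.012 m and horizontal distance between socket_d_center and mark_c_top below 0.012 m and horizontal distance between socket_a_center and mark_b_top below 0.012 m and horizontal distance between socket_c_center and mark_a_top below 0.012 m)) and height (world z) of socket_a_center between 0.03 and 0.038 m and angle between each of socket_a_center, socket_b_center, socket_c_center, socket_d_center's own z axis and vertical below 0.1 rad and linear speed of each of socket_a, socket_b, socket_c, socket_d below 0.02 m/s and contact force between each of socket_a, socket_b, socket_c, socket_d and the fingers below 0.05 N and height (world z) of socket_b_center between 0.032 and 0.04 m and height (world z) of socket_c_center between 0.037 and 0.045 m and height (world z) of socket_d_center between 0.04 and 0.048 m); the robot touches nothing.
It fails at once if a socket is knocked over (tilted more than 0.8 rad) (angle between any of socket_a_center, socket_b_center, socket_c_center, socket_d_center's own z axis and vertical above 0.8 rad).
It fails at once if the ratchet or the extension bar is moved by more than 25 mm (distance of any of ratchet_center, ext_bar_center from where it was at the start of the episode above 0.025 m).
It also fails if it takes over 110 s, if anything falls off the work surface, if the arm or the gripper's body presses on something with over 40 N, if the wrist force passes 120 N, or if a joint passes its speed limit or range.

### The arm

A 7-joint arm with a two-finger parallel gripper is mounted at the origin on the work surface. World frame = base frame: x ahead of the robot, y to its left, z up, the work surface at z = 0. Lengths are in m, angles in rad, forces in N, time in s.
With the tool pointing down it reaches from about 0.35 to 0.9 m from the base axis. Payload 19.9 kg.
Tool frame: the origin (TCP) lies at the very end of the fingers, on their centre line; the grasp point (between the pads) lies 19 mm behind it; z points along the fingers, x is the direction in which the jaws open and shut, and the axes are right-handed (so a half turn about z gives the same grasp; the last joint's range is limited). The gripper opens to 94 mm and grips with 3 to 60 N. Pads are 16 mm wide; open, the fingers measure 119 mm over their backs; the gripper's body (75 mm by 177 mm) begins 78 mm behind the grasp point.
Start: joints at [1.196, 0.417, -0.01, 1.614, 0.005, 1.111, -0.053], TCP at [0.204, -0.591, 0.184] pointing down, gripper open.
Joint ranges: [-2.81, 2.81], [-0.39, 2.02], [-1.27, 1.25], [0.06, 2.57], [-1.19, 4.33], [0.19, 2], [-2.82, 2.82]. Speed limits (rad/s): [1.89, 1.89, 2.39, 2.39, 3.01, 3.01, 3.01].

### API

Orientations are given as a unit quaternion [x, y, z, w].
In Python, from bench import env gives the robot as it stands.
- The arm moves only by the tool drive_tool, never from a script. Its argument "moves" is a list of rows, each a list of 3 entries, a list of its own where there are three numbers: the finger opening in m, from 0 to 0.094, then the shift along the tool's x, y, z in m, then the turn about the tool's z in degrees. A call has 1 to 5 rows; each row is the pose to reach, as a shift and turn from the pose commanded when the call began, along the tool's axes at that moment; what a row does not reach only later rows make up. A row lasts 1/8 s, in which the tool goes at most 62.5 mm and 10.7 degrees, less where a joint would pass 70% of its speed; a pose out of reach is approached as far as the arm can. A call with a gripper value outside its range is refused whole. The fingers move at their own pace and stop on an object; "grip_force" is the grip in N (left out, the last holds). Time passes only in rows, so rows that repeat a pose let the fingers close. It gives the time, the measured TCP pose, the force and the opening at its end, in the units of the state.
- env.get_state(): the state, without advancing time (a new reading comes with each control period).
- env.capture(name): name is "scene" or "side" or "wrist"; returns a dict with "frame" (384x512x3 uint8, red, green, blue), "fx", "fy", "cx", "cy" (pixels), "world_from_camera" (4x4, takes a point from camera to world coordinates); the wrist camera has in their place "hand_eye" (4x4, takes a point from camera to tool coordinates, whose origin is the TCP and whose axes are the tool frame's). Camera axes: x right, y down, z forward; pixel columns grow to the right and rows downward; lengths in m; the calibration is good to about 2 mm. A picture is of the moment at which its call begins: read the wrist's pose just before it. There is no depth.
- env.hand_in(): hands the job in, once; it reports no verdict.
Trained networks look in the newest picture that a camera, given by its name, has taken for a name from the list of things; names that differ only in an ending like _2 or _b are one class to them, and where a whole thing is asked for, a point or a joint stands for the part that bears it (a point fixed in the world has none). Each returns a list of dicts, best first, with "score" (0 to 1); they miss things now and then, are a little off and sometimes report something else, mostly with a low value. They report only what shows in the picture. A call takes as long as a camera call.
- env.boxes_of(name, camera): "rect" ([centre column, centre row, width, height] in pixels, round what is visible of it).
- env.outline_of(name, camera): "pixels" (384x512 bool, what is visible of it) and "rect" ([centre column, centre row, width, height] in pixels, round what is visible of it).
- env.pinpoint(name, camera): "at" ([row, column] in pixels: a listed point, or the origin of a listed thing).
The state is a dict: "time": time; "joints": joint angles; "qd": joint speeds; "joint_efforts": joint torques, N m; "tcp_pos": TCP position; "eef_rot": TCP orientation; "wrist_force": force on the tool from outside, world axes, zero at the start; "torque": the same for the moment, N m; "finger_gap": opening from 0.0 (shut) to 1.0 (fully open).
Only numpy, scipy, OpenCV 4.12 (cv2) and the standard library are available. Lean on these libraries where they do the work, as an engineer would, in place of code of your own. Each camera call takes 0.05 s, during which the arm holds its last target. There are 200 camera calls.

## Working session

There is one attempt and no reset: what is moved stays moved. The work goes in short steps, Python scripts to look and compute and a tool call to move; the robot and the scene stay as the last step left them, time stands still between calls to the robot, and variables do not carry over. Pictures are saved under pics/ and viewed, about 12 in all and at most 16, crops included, and the job is handed in when it is done.

Besides the shell and the picture viewer there is one more tool, called after "Emit:" as name(argument=value, ...) on one line, values as JSON. drive_tool: Moves the arm, as the interface text tells. Its arguments: {"type":"object","properties":{"moves":{"type":"array"},"grip_force":{"type":"number"}},"required":["moves"]}

```bash
mkdir -p pics; ls
python3 - <<'E'
from bench import env
import cv2,numpy as np
s=env.get_state();print({k:np.round(v,3) for k,v in s.items()})
ims=[]
for c in("scene","side","wrist"):
    d=env.capture(c);cv2.imwrite(f"pics/{c}0.png",d["frame"][:,:,::-1])
    print(c,d["fx"],d["fy"],d["cx"],d["cy"],np.round(d.get("world_from_camera",d.get("hand_eye")),3).tolist())
    ims.append(d["frame"][:,:,::-1])
cv2.imwrite("pics/both.png",cv2.resize(np.vstack(ims[:2]),None,fx=.78,fy=.78))
for c in ("scene","side"):
  for n in ["socket_a_center","mark_a_top","ratchet_center","ext_bar_center"]:
    print(c,n,[(np.round(p["at"],1).tolist(),round(p["score"],2)) for p in env.pinpoint(n,c)])
E
```

```text
pics
{'time': np.float64(0.0), 'joints': array([ 1.196,  0.418, -0.01 ,  1.614,  0.005,  1.111, -0.053]), 'qd': array([ 0.002, -0.001, -0.002,  0.   ,  0.001,  0.   , -0.001]), 'joint_efforts': array([-1.0000e-03, -8.5123e+01,  6.3800e-01, -4.2598e+01, -4.9000e-02,
        1.9000e-02,  0.0000e+00]), 'tcp_pos': array([ 0.204, -0.59 ,  0.183]), 'eef_rot': array([ 0.814, -0.58 , -0.001, -0.   ]), 'wrist_force': array([ 0.25 ,  0.26 , -0.153]), 'torque': array([-0.015,  0.   , -0.024]), 'finger_gap': np.float64(1.0)}
scene 401.02769495974974 401.02769495974974 261.312398651752 198.51347089482965 [[-0.556, 0.454, -0.697, 1.153], [0.831, 0.312, -0.46, 0.389], [0.009, -0.835, -0.55, 0.493], [0.0, 0.0, 0.0, 1.0]]
side 389.5366282906034 389.5366282906034 259.41342899145064 198.57586795098538 [[0.904, -0.239, 0.355, 0.332], [-0.428, -0.507, 0.748, -0.553], [0.001, -0.828, -0.56, 0.463], [0.0, 0.0, 0.0, 1.0]]
wrist 312.989523355728 312.989523355728 254.98766006192272 195.04119105826408 [[1.0, -0.002, 0.0, -0.0], [0.002, 0.963, 0.269, -0.078], [-0.001, -0.269, 0.963, -0.201], [0.0, 0.0, 0.0, 1.0]]
scene socket_a_center [([193.2, 312.7], 0.87), ([199.7, 174.3], 0.67), ([149.9, 201.4], 0.48)]
scene mark_a_top [([245.7, 296.8], 0.85)]
scene ratchet_center [([202.5, 175.1], 0.79)]
scene ext_bar_center [([290.6, 306.1], 0.6)]
side socket_a_center [([202.9, 194.3], 0.74), ([156.8, 276.3], 0.52), ([160.4, 159.0], 0.29)]
side mark_a_top [([179.2, 254.1], 0.45)]
side ratchet_center [([259.4, 339.7], 0.94)]
side ext_bar_center [([153.9, 275.0], 0.74)]
```

View pics/scene0.png

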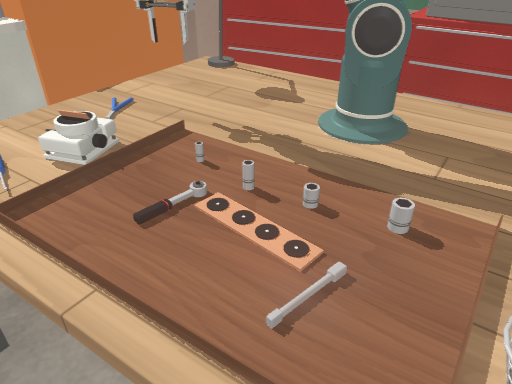

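View pics/side0.png

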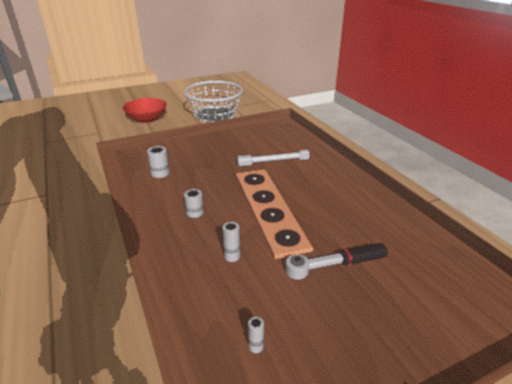

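The ratchet is at the −y end (mark_d), the bar at +y. In the scene view the sockets are b (199,152), d (248,175), a (312,196) and c (401,216), and the pad dots run from (217,204) to (296,248). So the goal is b→mark_d, d→mark_c, a→mark_b, c→mark_a.

```bash
cat > h.py <<'E'
from bench import env
import cv2,numpy as np
from scipy.optimize import least_squares
from scipy.spatial.transform import Rotation as R
S=dict(a=(.034,.046),b=(.020,.050),c=(.042,.060),d=(.027,.066))
def proj(d,P,T):
    p=(np.atleast_2d(P)-T[:3,3])@T[:3,:3]
    return np.c_[d["fx"]*p[:,0]/p[:,2]+d["cx"],d["fy"]*p[:,1]/p[:,2]+d["cy"]]
def ray(d,T,uv,z):
    v=T[:3,:3]@[(uv[0]-d["cx"])/d["fx"],(uv[1]-d["cy"])/d["fy"],1]
    return (T[:3,3]+v*(z-T[2,3])/v[2])[:2]
def cyl(xy,k,z0=0):
    D,H=S[k];t=np.linspace(0,2*np.pi,40)
    return np.vstack([np.c_[xy[0]+D/2*np.cos(t),xy[1]+D/2*np.sin(t),0*t+z] for z in(z0,z0+H)])
def bb(p):
    lo,hi=p.min(0),p.max(0);return np.r_[(lo+hi)/2,hi-lo]
def fit(d,T,rect,k,z0=0,x0=(.5,0)):
    f=lambda x:(bb(proj(d,cyl(x,k,z0),T))-rect)
    r=least_squares(f,x0);return r.x,np.abs(r.fun).max()
def wristT(d):
    s=env.get_state();W=np.eye(4);W[:3,:3]=R.from_quat(s["eef_rot"]).as_matrix();W[:3,3]=s["tcp_pos"]
    return W@d["hand_eye"],W
E
python3 - <<'E'
from h import *
G=dict(scene=dict(b=(199,152),d=(248,175),a=(312,196),c=(401,216)),side=dict(b=(256,335),d=(232,242),a=(194,203),c=(158,162)))
M=dict(scene=[(217,204),(243,217),(267,231),(296,248)],side=[(288,237),(272,215),(263,197),(255,180)])
for c in("scene","side"):
    d=env.capture(c);T=d["world_from_camera"]
    bx=env.outline_of("socket_a_center",c)
    for k,g in G[c].items():
        n=min(bx,key=lambda b:np.hypot(b["rect"][0]-g[0],b["rect"][1]-g[1]))
        x0=ray(d,T,g,.025);x,e=fit(d,T,n["rect"],k,x0=x0)
        print(c,k,np.round(n["rect"],1),round(n["score"],2),x.round(4),e.round(1),"hand",x0.round(3))
    g=cv2.cvtColor(d["frame"],cv2.COLOR_RGB2GRAY).astype(float)
    for k,(u,v) in zip("dcba",M[c]):
        w=g[v-4:v+5,u-4:u+5].copy();w=np.clip(w-w.min()-.4*(w.max()-w.min()),0,None)
        yy,xx=np.mgrid[v-4:v+5,u-4:u+5];uv=((w*xx).sum()/w.sum(),(w*yy).sum()/w.sum())
        print(c,"mark",k,np.round(uv,1),ray(d,T,uv,.011).round(4))
    for nm in("ratchet_center","ext_bar_center"):
        p=env.pinpoint(nm,c)[0]["at"];print(nm,ray(d,T,p[::-1],.011).round(3))
E
```

```text
scene b [310.5 196.5  15.3  24.8] 0.87 [0.4951 0.0811] 4.1 hand [ 0.471 -0.254]
scene d [310.5 196.5  15.3  24.8] 0.87 [0.5029 0.0841] 8.4 hand [ 0.495 -0.083]
scene a [310.5 196.5  15.3  24.8] 0.87 [0.4904 0.0782] 2.2 hand [0.491 0.082]
scene c [310.5 196.5  15.3  24.8] 0.87 [0.4954 0.0796] 9.5 hand [0.455 0.264]
scene mark d [217.3 203.1] [ 0.6111 -0.0814]
scene mark c [243.1 215.9] [ 0.6177 -0.0084]
scene mark b [266.5 230.4] [0.6308 0.0575]
scene mark a [295.8 247.1] [0.6422 0.1296]
ratchet_center [ 0.657 -0.155]
ext_bar_center [0.728 0.198]
side b [194.6 202.2  20.4  28.7] 0.55 [0.4869 0.0726] 7.8 hand [ 0.467 -0.257]
side d [194.6 202.2  20.4  28.7] 0.55 [0.4857 0.0645] 7.1 hand [ 0.51  -0.069]
side a [194.6 202.2  20.4  28.7] 0.55 [0.4889 0.0772] 1.0 hand [0.486 0.072]
side c [194.6 202.2  20.4  28.7] 0.55 [0.4887 0.0723] 8.5 hand [0.461 0.27 ]
side mark d [287.3 236.6] [ 0.6114 -0.0823]
side mark c [272.2 213.9] [ 0.6179 -0.009 ]
side mark b [263.3 195.5] [0.6307 0.0572]
side mark a [254.5 178.5] [0.6427 0.1274]
ratchet_center [ 0.661 -0.164]
ext_bar_center [0.729 0.201]
```

Run:
```python
from h import *
G=dict(scene=dict(b=(199,152),d=(248,175),a=(312,196),c=(401,216)),side=dict(b=(256,335),d=(232,242),a=(194,203),c=(158,162)))
for c in("scene","side"):
    d=env.capture(c);T=d["world_from_camera"]
    for k,g in G[c].items():
        bx=env.outline_of(f"socket_{k}_center",c)
        if not bx: print(c,k,"none");continue
        n=min(bx,key=lambda b:np.hypot(b["rect"][0]-g[0],b["rect"][1]-g[1]))
        x,e=fit(d,T,n["rect"],k,x0=ray(d,T,g,.025))
        print(c,k,np.round(n["rect"],1),round(n["score"],2),x.round(4),e.round(1))
```

```text
scene b [198.1 150.3  11.4  16.5] 0.67 [ 0.4637 -0.2634] 4.4
scene d [248.8 173.4   9.5  30. ] 0.73 [ 0.4989 -0.0772] 2.4
scene a [311.4 196.8  17.9  29. ] 0.66 [0.4924 0.0816] 2.4
scene c [400.  217.1  27.2  34.5] 0.73 [0.4661 0.2633] 2.6
side b [257.8 334.4  16.   36.2] 0.87 [ 0.4699 -0.2578] 0.5
side d [231.3 243.2  16.7  42.4] 0.88 [ 0.5042 -0.0814] 1.9
side a [193.2 203.1  23.8  31.6] 0.82 [0.4846 0.0737] 4.2
side c [158.5 159.8  19.2  30.3] 0.96 [0.4644 0.272 ] 2.9
```

Emit:
drive_tool(moves=[[0.094,[-0.032,-0.05,0],-10],[0.094,[-0.064,-0.1,0],-20],[0.094,[-0.096,-0.15,0],-30],[0.094,[-0.128,-0.2,0],-40],[0.094,[-0.16,-0.25,0],-50]], grip_force=20)

```text
time: 2.08
tcp_pos: [0.3891, -0.3563, 0.1842]
eef_rot: [0.984, -0.179, 0.0, 0.0]
wrist_force: [0.3, -1.7, -1.0]
finger_gap: 1.002
```

```bash
cat >> h.py <<'E'
def go(x,y,z,ang=-8.4):
    s=env.get_state();Q=R.from_quat(s["eef_rot"]).as_matrix();p=s["tcp_pos"]
    a=np.degrees(np.arctan2(Q[1,0],Q[0,0]))
    print("tcp",p.round(4),"ang",a.round(2),"tilt",np.degrees(np.arccos(-Q[2,2])).round(2),"gap",round(s["finger_gap"]*94,1),"t",round(float(s["time"]),2))
    sh=Q.T@(np.array([x,y,z])-p);print("shift mm",(sh*1000).round(1),"turn",round(a-ang,2))
E
python3 -c "
from h import *
go(.468,-.257,.17)"
```

```text
tcp [ 0.3891 -0.3563  0.1842] ang -20.61 tilt 0.03 gap 94.2 t 2.08
shift mm [  38.9 -120.7   14.2] turn -12.21
```

Emit:
drive_tool(moves=[[0.094,[0.018,-0.056,0],-6],[0.094,[0.036,-0.112,0],-12],[0.094,[0.039,-0.121,0.01],-12.2],[0.094,[0.039,-0.121,0.01],-12.2]])

```text
time: 2.58
tcp_pos: [0.4674, -0.2586, 0.1732]
eef_rot: [0.997, -0.076, -0.001, -0.0]
wrist_force: [0.4, -0.4, -0.3]
finger_gap: 0.999
```

```bash
cat >> h.py <<'E'
def look(k,xy,z0=0,png=None):
    d=env.capture("wrist");T,W=wristT(d)
    pr=proj(d,[[xy[0],xy[1],z0+S[k][1]/2]],T)[0]
    bx=env.outline_of(f"socket_{k}_center","wrist")
    im=d["frame"][:,:,::-1].copy()
    for n in bx:
        x,e=fit(d,T,n["rect"],k,z0,xy);print(k,np.round(n["rect"],1),"exp",pr.round(0),round(n["score"],2),x.round(4),"err",e.round(1))
        cv2.polylines(im,[proj(d,cyl(x,k,z0),T).astype(int)],False,(0,255,0),1)
    if png: cv2.imwrite(f"pics/{png}.png",im)
    return (bx and fit(d,T,bx[0]["rect"],k,z0,xy)[0])
E
python3 -c "
from h import *
x=look('b',(.468,-.257),0,'w_b')
go(x[0],x[1],.015)"
```

```text
b [255.  177.7  19.2  23.7] exp [256. 176.] 0.72 [ 0.4669 -0.2575] err 2.9
tcp [ 0.467  -0.2601  0.1739] ang -8.87 tilt 0.04 gap 93.8 t 2.67
shift mm [ -0.4  -2.6 158.9] turn -0.47
```

View pics/w_b.png

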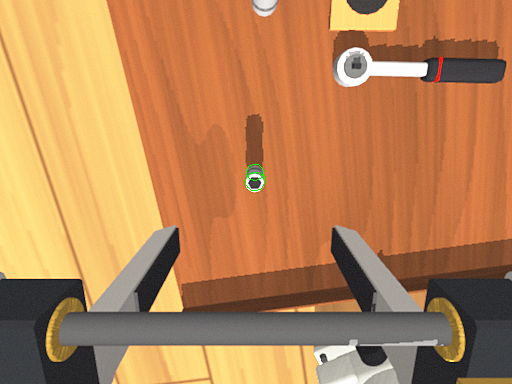

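Socket b shows at (255,178), in line with the jaws, and the fitted outline sits on it. Descending.

Emit:
drive_tool(moves=[[0.07,[0,-0.0026,0.055],-0.4],[0.06,[0,-0.0026,0.11],-0.4],[0.05,[0,-0.0026,0.155],-0.4],[0.05,[0,-0.0026,0.166],-0.4],[0.05,[0,-0.0026,0.166],-0.4]])

```text
time: 3.3
tcp_pos: [0.4682, -0.257, 0.0086]
eef_rot: [0.997, -0.073, -0.0, 0.0]
wrist_force: [-1.1, -0.3, 1.1]
finger_gap: 0.535
```

Emit:
drive_tool(moves=[[0.03,[0,0,0],0],[0.015,[0,0,0],0],[0.01,[0,0,0],0],[0.01,[0,0,0],0],[0.01,[0,0,0],0]], grip_force=20)

```text
time: 3.92
tcp_pos: [0.4685, -0.2563, 0.0083]
eef_rot: [0.997, -0.073, 0.0, 0.0]
wrist_force: [-2.1, -1.0, 6.3]
finger_gap: 0.207
```

```bash
python3 -c "
from h import *
go(.467,-.2575,.008)
go(.6113,-.0818,.10)"
```

```text
tcp [ 0.4685 -0.2563  0.0083] ang -8.34 tilt 0.03 gap 19.5 t 3.92
shift mm [-1.3  1.4  0.3] turn 0.06
tcp [ 0.4685 -0.2563  0.0083] ang -8.34 tilt 0.03 gap 19.5 t 3.92
shift mm [ 116.1 -193.4  -91.7] turn 0.06
```

Emit:
drive_tool(moves=[[0.01,[0,0,-0.03],0],[0.01,[0,0,-0.08],0],[0.01,[0.02,-0.035,-0.092],0],[0.01,[0.05,-0.083,-0.092],0],[0.01,[0.08,-0.133,-0.092],0]])

```text
time: 4.55
tcp_pos: [0.5675, -0.1353, 0.1003]
eef_rot: [0.997, -0.073, 0.0, 0.0]
wrist_force: [0.7, -1.4, -0.8]
finger_gap: 0.209
```

```bash
python3 -c "
from h import *
go(.6113,-.0818,.05)"
```

```text
tcp [ 0.5675 -0.1353  0.1003] ang -8.4 tilt 0.03 gap 19.7 t 4.55
shift mm [ 35.5 -59.3  50.3] turn 0.0
```

Emit:
drive_tool(moves=[[0.01,[0.018,-0.03,0],0],[0.01,[0.0355,-0.059,0],0],[0.01,[0.0355,-0.059,0.04],0],[0.01,[0.0355,-0.059,0.05],0],[0.01,[0.0355,-0.059,0.05],0]])

```text
time: 5.18
tcp_pos: [0.6099, -0.0833, 0.0498]
eef_rot: [0.997, -0.073, -0.001, -0.0]
wrist_force: [-0.9, 1.2, -0.6]
finger_gap: 0.206
```

```bash
python3 -c "
from h import *
d=env.capture('wrist');T,W=wristT(d);im=d['frame'][:,:,::-1].copy()
for p in [(.6113,-.0818),(.6178,-.0087),(.6308,.0573),(.6425,.1285)]:
    q=proj(d,[[*p,.011]],T)[0];cv2.drawMarker(im,tuple(q.astype(int)),(0,255,0),0,8);print(q.round(1))
cv2.imwrite('pics/p_b.png',im)
go(.6113,-.0818,.0197)"
```

```text
[256.3 206.1]
[250.6 112.2]
[254.8  10.8]
[ 256.6 -119. ]
tcp [ 0.6105 -0.0833  0.0507] ang -8.36 tilt 0.01 gap 19.4 t 5.22
shift mm [ 0.6 -1.6 31. ] turn 0.04
```

View pics/p_b.png

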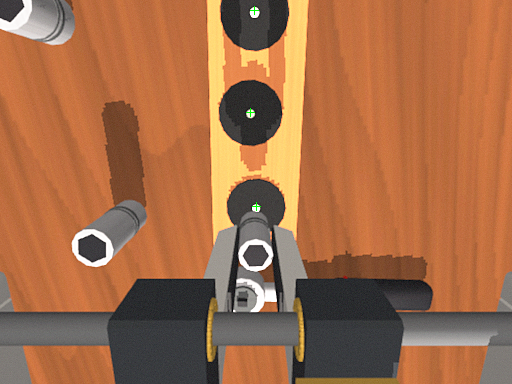

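The pad dots match my projected positions to about a pixel: (250,112), (255,11) and (256,206). Socket b is held upright over the end pad next to the ratchet. Lowering and releasing.

Emit:
drive_tool(moves=[[0.01,[0.0006,-0.0016,0.015],0],[0.01,[0.0006,-0.0016,0.026],0],[0.01,[0.0006,-0.0016,0.0305],0],[0.01,[0.0006,-0.0016,0.031],0],[0.01,[0.0006,-0.0016,0.031],0]])

```text
time: 5.85
tcp_pos: [0.611, -0.0814, 0.0189]
eef_rot: [0.997, -0.073, -0.0, 0.0]
wrist_force: [-0.9, 0.8, 0.8]
finger_gap: 0.209
```

Emit:
drive_tool(moves=[[0.025,[0,0,0],0],[0.045,[0,0,0],0],[0.06,[0,0,0],0],[0.06,[0,0,-0.03],0],[0.06,[0,0,-0.08],0]])

```text
time: 6.48
tcp_pos: [0.6101, -0.0813, 0.0986]
eef_rot: [0.997, -0.073, -0.001, -0.0]
wrist_force: [-0.7, 0.2, 0.2]
finger_gap: 0.63
```

```bash
python3 -c "
from h import *
go(.502,-.079,.155)"
```

```text
tcp [ 0.6101 -0.0813  0.0986] ang -8.33 tilt 0.17 gap 59.3 t 6.47
shift mm [-107.5   13.4  -56.1] turn 0.07
```

Emit:
drive_tool(moves=[[0.08,[-0.02,0.003,-0.05],0],[0.094,[-0.07,0.009,-0.07],0],[0.094,[-0.1075,0.0134,-0.076],0],[0.094,[-0.1075,0.0134,-0.076],0],[0.094,[-0.1075,0.0134,-0.076],0]])

```text
time: 7.1
tcp_pos: [0.5033, -0.0792, 0.1752]
eef_rot: [0.997, -0.073, 0.0, 0.0]
wrist_force: [0.6, 0.6, 0.2]
finger_gap: 1.001
```

```bash
python3 -c "
from h import *
x=look('d',(.502,-.079),0,'w_d')
look('b',(.6113,-.0818),.011)
go(x[0],x[1],.012)"
```

```text
d [258.2 181.1  27.3  40.6] exp [254. 180.] 0.72 [ 0.5062 -0.0799] err 3.8
b [352.6 170.8  31.   27.5] exp [353. 169.] 0.69 [ 0.6098 -0.0829] err 0.8
tcp [ 0.5033 -0.0789  0.1745] ang -8.32 tilt 0.05 gap 93.9 t 7.3
shift mm [  3.2   0.6 162.5] turn 0.08
```

View pics/w_d.png

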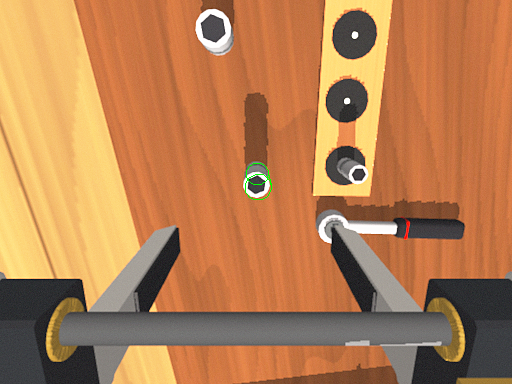

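Socket b stands on its pad, with the fit within 2 mm. Socket d, at (257,181), is between the jaws.

Emit:
drive_tool(moves=[[0.08,[0.003,0,0.055],0],[0.065,[0.003,0,0.11],0],[0.06,[0.003,0,0.152],0],[0.06,[0.003,0,0.163],0],[0.06,[0.003,0,0.163],0]])

```text
time: 7.92
tcp_pos: [0.5062, -0.0793, 0.0122]
eef_rot: [0.997, -0.073, -0.0, -0.0]
wrist_force: [-0.1, 0.3, 0.1]
finger_gap: 0.639
```

Emit:
drive_tool(moves=[[0.035,[0,0,0],0],[0.02,[0,0,0],0],[0.015,[0,0,0],0],[0.015,[0,0,0],0],[0.015,[0,0,0],0]])

```text
time: 8.55
tcp_pos: [0.5059, -0.0796, 0.0123]
eef_rot: [0.997, -0.073, 0.0, 0.0]
wrist_force: [-2.1, 1.2, 7.8]
finger_gap: 0.285
```

```bash
python3 -c "
from h import *
go(.6178,-.0087,.11)"
```

```text
tcp [ 0.5059 -0.0796  0.0123] ang -8.33 tilt 0.01 gap 26.8 t 8.55
shift mm [100.4 -86.3 -97.7] turn 0.07
```

Emit:
drive_tool(moves=[[0.015,[0,0,-0.035],0],[0.015,[0,0,-0.09],0],[0.015,[0.02,-0.03,-0.098],0],[0.015,[0.055,-0.07,-0.098],0],[0.015,[0.1,-0.0863,-0.098],0]])

```text
time: 9.18
tcp_pos: [0.6183, -0.0062, 0.1105]
eef_rot: [0.997, -0.071, 0.0, -0.0]
wrist_force: [0.7, -0.3, -0.1]
finger_gap: 0.284
```

Emit:
drive_tool(moves=[[0.015,[0,0,0],0],[0.015,[0,0,0.04],0],[0.015,[0,0,0.065],0],[0.015,[0,0,0.065],0],[0.015,[0,0,0.065],0]])

```text
time: 9.8
tcp_pos: [0.6175, -0.0087, 0.0461]
eef_rot: [0.997, -0.073, 0.0, -0.0]
wrist_force: [0.5, -0.5, -1.2]
finger_gap: 0.284
```

```bash
python3 -c "
from h import *
go(.6178,-.0087,.0238)"
```

```text
tcp [ 0.6175 -0.0087  0.0461] ang -8.34 tilt 0.05 gap 26.7 t 9.8
shift mm [ 0.2 -0.1 22.3] turn 0.06
```

Emit:
drive_tool(moves=[[0.015,[0,0,0.012],0],[0.015,[0,0,0.019],0],[0.015,[0,0,0.022],0],[0.015,[0,0,0.0225],0],[0.015,[0,0,0.0225],0]])

```text
time: 10.42
tcp_pos: [0.6169, -0.0086, 0.023]
eef_rot: [0.997, -0.073, -0.0, 0.0]
wrist_force: [-8.2, -0.5, 14.6]
finger_gap: 0.282
```

Emit:
drive_tool(moves=[[0.032,[0,0,0],0],[0.05,[0,0,0],0],[0.065,[0,0,0],0],[0.065,[0,0,-0.03],0],[0.065,[0,0,-0.085],0]])

```text
time: 11.05
tcp_pos: [0.616, -0.0086, 0.1068]
eef_rot: [0.997, -0.073, -0.002, -0.0]
wrist_force: [1.1, -0.1, 1.3]
finger_gap: 0.684
```

```bash
python3 -c "
from h import *
go(.489,.077,.175)"
```

```text
tcp [ 0.616  -0.0086  0.1068] ang -8.32 tilt 0.21 gap 64.3 t 11.05
shift mm [-138.3  -66.3  -67.7] turn 0.08
```

Emit:
drive_tool(moves=[[0.08,[-0.01,-0.005,-0.05],0],[0.094,[-0.06,-0.03,-0.068],0],[0.094,[-0.11,-0.055,-0.068],0],[0.094,[-0.1383,-0.0663,-0.068],0],[0.094,[-0.1383,-0.0663,-0.068],0]])

```text
time: 11.68
tcp_pos: [0.489, 0.078, 0.1759]
eef_rot: [0.997, -0.072, 0.0, 0.0]
wrist_force: [-0.1, 0.2, -0.4]
finger_gap: 0.999
```

```bash
python3 -c "
from h import *
x=look('a',(.489,.077),0,'w_a')
look('d',(.6178,-.0087),.011)
go(x[0],x[1],.008)"
```

```text
a [250.1 183.   27.5  35. ] exp [254. 178.] 0.69 [0.4838 0.0726] err 3.6
d [378.2 238.9  46.8  46.7] exp [376. 237.] 0.61 [ 0.6187 -0.0087] err 1.6
tcp [0.4908 0.0765 0.1753] ang -8.39 tilt 0.02 gap 93.9 t 11.88
shift mm [ -6.3   4.8 167.3] turn 0.01
```

View pics/w_a.png

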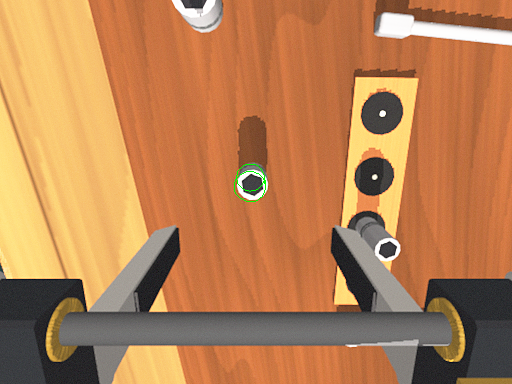

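Socket a's rim centre is near (252,184), about 1–2 mm from the fit. Socket d stands on its pad within 1 mm.

Emit:
drive_tool(moves=[[0.09,[-0.005,0.0035,0.055],0],[0.075,[-0.005,0.0035,0.11],0],[0.07,[-0.005,0.0035,0.155],0],[0.07,[-0.005,0.0035,0.167],0],[0.07,[-0.005,0.0035,0.167],0]])

```text
time: 12.5
tcp_pos: [0.4849, 0.0743, 0.0086]
eef_rot: [0.997, -0.073, -0.0, -0.0]
wrist_force: [0.7, 0.3, -0.2]
finger_gap: 0.742
```

Emit:
drive_tool(moves=[[0.045,[0,0,0],0],[0.025,[0,0,0],0],[0.02,[0,0,0],0],[0.02,[0,0,0],0],[0.02,[0,0,0],0]])

```text
time: 13.12
tcp_pos: [0.4849, 0.0743, 0.0087]
eef_rot: [0.997, -0.073, 0.0, -0.0]
wrist_force: [1.4, -0.5, 5.7]
finger_gap: 0.357
```

```bash
python3 -c "
from h import *
go(.6308,.0573,.10)"
```

```text
tcp [0.4849 0.0743 0.0087] ang -8.34 tilt 0.03 gap 33.6 t 13.12
shift mm [146.9  -4.4 -91.2] turn 0.06
```

Emit:
drive_tool(moves=[[0.02,[0,0,-0.035],0],[0.02,[0.01,0,-0.085],0],[0.02,[0.055,-0.002,-0.092],0],[0.02,[0.1,-0.004,-0.092],0],[0.02,[0.1469,-0.0044,-0.092],0]])

```text
time: 13.75
tcp_pos: [0.6317, 0.0571, 0.1004]
eef_rot: [0.997, -0.073, -0.0, 0.0]
wrist_force: [-0.7, 0.8, 0.3]
finger_gap: 0.353
```

Emit:
drive_tool(moves=[[0.02,[0,0,0],0],[0.02,[0,0,0.04],0],[0.02,[0,0,0.06],0],[0.02,[0,0,0.06],0],[0.02,[0,0,0.06],0]])

```text
time: 14.38
tcp_pos: [0.6311, 0.0576, 0.0416]
eef_rot: [0.997, -0.073, 0.001, -0.0]
wrist_force: [0.4, 0.0, -2.0]
finger_gap: 0.36
```

```bash
python3 -c "
from h import *
go(.6308,.0573,.0201)"
```

```text
tcp [0.6311 0.0576 0.0416] ang -8.32 tilt 0.06 gap 33.8 t 14.38
shift mm [-0.2  0.3 21.5] turn 0.08
```

Emit:
drive_tool(moves=[[0.02,[0,0,0.012],0],[0.02,[0,0,0.019],0],[0.02,[0,0,0.0215],0],[0.02,[0,0,0.0215],0],[0.02,[0,0,0.0215],0]])

```text
time: 15.0
tcp_pos: [0.6307, 0.0573, 0.0195]
eef_rot: [0.997, -0.073, 0.0, 0.0]
wrist_force: [-3.5, -0.9, 9.8]
finger_gap: 0.355
```

Emit:
drive_tool(moves=[[0.04,[0,0,0],0],[0.058,[0,0,0],0],[0.07,[0,0,0],0],[0.07,[0,0,-0.03],0],[0.07,[0,0,-0.085],0]])

```text
time: 15.62
tcp_pos: [0.6293, 0.0572, 0.1033]
eef_rot: [0.997, -0.073, -0.002, 0.0]
wrist_force: [1.3, -0.5, 0.9]
finger_gap: 0.743
```

```bash
python3 -c "
from h import *
go(.465,.267,.175)"
```

```text
tcp [0.6293 0.0572 0.1033] ang -8.32 tilt 0.21 gap 69.8 t 15.62
shift mm [-193.2 -183.8  -71.1] turn 0.08
```

Emit:
drive_tool(moves=[[0.08,[-0.01,-0.01,-0.055],0],[0.094,[-0.05,-0.045,-0.071],0],[0.094,[-0.09,-0.085,-0.071],0],[0.094,[-0.13,-0.125,-0.071],0],[0.094,[-0.17,-0.16,-0.071],0]])

```text
time: 16.25
tcp_pos: [0.4843, 0.2418, 0.1751]
eef_rot: [0.997, -0.072, 0.0, -0.0]
wrist_force: [1.0, 1.1, -0.3]
finger_gap: 1.003
```

Emit:
drive_tool(moves=[[0.094,[-0.023,-0.022,0],0],[0.094,[-0.023,-0.022,0],0],[0.094,[-0.023,-0.022,0],0]])

```text
time: 16.62
tcp_pos: [0.4665, 0.2648, 0.1749]
eef_rot: [0.997, -0.073, 0.0, 0.0]
wrist_force: [0.4, -0.3, -0.8]
finger_gap: 0.998
```

```bash
python3 -c "
from h import *
x=look('c',(.465,.267),0,'w_c')
go(x[0],x[1],.01)"
```

```text
c [248.6 184.7  43.1  50.2] exp [253. 177.] 0.55 [0.459  0.2609] err 2.9
tcp [0.4667 0.2644 0.1748] ang -8.43 tilt 0.01 gap 94.0 t 16.73
shift mm [ -7.1   4.6 164.8] turn -0.03
```

View pics/w_c.png

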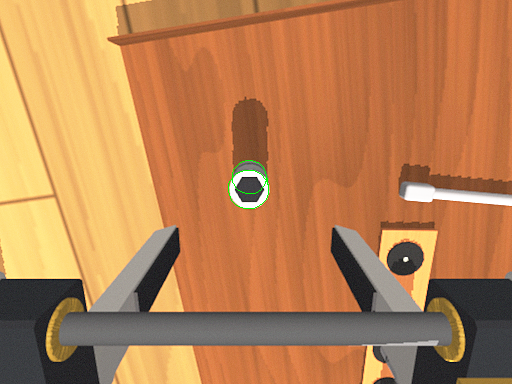

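The fit sits on socket c's rim at (249,188).

Emit:
drive_tool(moves=[[0.094,[-0.0065,0.0045,0.055],0],[0.09,[-0.0065,0.0045,0.11],0],[0.085,[-0.0065,0.0045,0.153],0],[0.08,[-0.0065,0.0045,0.165],0],[0.08,[-0.0065,0.0045,0.165],0]])

```text
time: 17.35
tcp_pos: [0.4593, 0.2618, 0.0103]
eef_rot: [0.997, -0.073, -0.0, -0.0]
wrist_force: [0.3, -0.2, 0.8]
finger_gap: 0.854
```

Emit:
drive_tool(moves=[[0.055,[0,0,0],0],[0.035,[0,0,0],0],[0.03,[0,0,0],0],[0.03,[0,0,0],0],[0.03,[0,0,0],0]], grip_force=25)

```text
time: 17.98
tcp_pos: [0.4591, 0.262, 0.0102]
eef_rot: [0.997, -0.073, 0.0, -0.0]
wrist_force: [0.7, -2.2, 5.0]
finger_gap: 0.444
```

```bash
python3 -c "
from h import *
go(.6425,.1285,.11)"
```

```text
tcp [0.4591 0.262  0.0102] ang -8.34 tilt 0.02 gap 41.7 t 17.98
shift mm [200.8 105.5 -99.7] turn 0.06
```

Emit:
drive_tool(moves=[[0.03,[0,0,-0.035],0],[0.03,[0,0,-0.09],0],[0.03,[0.04,0.02,-0.1],0],[0.03,[0.09,0.047,-0.1],0],[0.03,[0.14,0.074,-0.1],0]])

```text
time: 18.6
tcp_pos: [0.5878, 0.1672, 0.11]
eef_rot: [0.997, -0.072, -0.0, 0.0]
wrist_force: [0.3, 0.9, -2.2]
finger_gap: 0.442
```

Emit:
drive_tool(moves=[[0.03,[0.04,0.02,0],0],[0.03,[0.0608,0.0315,0],0],[0.03,[0.0608,0.0315,0.04],0],[0.03,[0.0608,0.0315,0.065],0],[0.03,[0.0608,0.0315,0.065],0]])

```text
time: 19.23
tcp_pos: [0.6408, 0.1281, 0.0429]
eef_rot: [0.997, -0.073, -0.002, 0.0]
wrist_force: [-0.4, -0.4, -2.1]
finger_gap: 0.448
```

```bash
python3 -c "
from h import *
go(.6425,.1285,.0216)"
```

```text
tcp [0.6408 0.1281 0.0429] ang -8.32 tilt 0.23 gap 42.1 t 19.23
shift mm [ 1.7 -0.7 21.3] turn 0.08
```

Emit:
drive_tool(moves=[[0.03,[0,0,0.012],0],[0.03,[0,0,0.02],0],[0.03,[0,0,0.0225],0],[0.03,[0,0,0.0225],0],[0.03,[0,0,0.0225],0]])

```text
time: 19.85
tcp_pos: [0.6425, 0.1285, 0.0228]
eef_rot: [0.997, -0.073, 0.0, -0.0]
wrist_force: [0.3, -0.4, -2.8]
finger_gap: 0.443
```

Emit:
drive_tool(moves=[[0.05,[0,0,0],0],[0.068,[0,0,0],0],[0.08,[0,0,0],0],[0.08,[0,0,-0.03],0],[0.08,[0,0,-0.085],0]])

```text
time: 20.48
tcp_pos: [0.6411, 0.1281, 0.1068]
eef_rot: [0.997, -0.073, -0.002, 0.0]
wrist_force: [0.9, 0.2, 0.4]
finger_gap: 0.848
```

Emit:
drive_tool(moves=[[0.08,[0,0,-0.06],0],[0.08,[-0.06,0,-0.1],0],[0.08,[-0.12,0.03,-0.1],0],[0.08,[-0.16,0.06,-0.1],0],[0.08,[-0.16,0.06,-0.1],0]])

```text
time: 21.1
tcp_pos: [0.4726, 0.0903, 0.2079]
eef_rot: [0.997, -0.073, 0.0, 0.001]
wrist_force: [0.2, 0.7, 0.7]
finger_gap: 0.851
```

Run:
```python
from h import *
P=dict(b=(.6113,-.0818),d=(.6178,-.0087),a=(.6308,.0573),c=(.6425,.1285))
go(.5,0,.2)
for c in("scene","side"):
    d=env.capture(c);T=d["world_from_camera"];im=d["frame"][:,:,::-1].copy()
    for k,p in P.items():
        bx=env.outline_of(f"socket_{k}_center",c);q=proj(d,cyl(p,k,.011),T);g=bb(q)
        cv2.polylines(im,[q[40:].astype(int)],True,(0,255,0),1)
        if bx:
            n=min(bx,key=lambda b:np.hypot(*(b["rect"][:2]-g[:2])));x,e=fit(d,T,n["rect"],k,.011,p)
            print(c,k,round(n["score"],2),((x-p)*1000).round(1),"mm, px",e.round(1))
    for nm in("ratchet_center","ext_bar_center"):
        p=env.pinpoint(nm,c)
        if p:print(nm,ray(d,T,p[0]["at"][::-1],.011).round(3))
    cv2.imwrite(f"pics/{c}1.png",cv2.resize(im[120:320,120:420],None,fx=2.5,fy=2.5))
```

```text
tcp [0.4726 0.0903 0.2079] ang -8.42 tilt 0.17 gap 80.0 t 21.1
shift mm [40.3 85.3  8.2] turn -0.02
scene b 0.53 [-7.9 -3. ] mm, px 5.3
scene d 0.63 [-3.5  5.9] mm, px 2.5
scene a 0.62 [3.8 3.6] mm, px 3.3
scene c 0.98 [ 3.1 -0.7] mm, px 4.9
ratchet_center [ 0.655 -0.167]
ext_bar_center [0.728 0.202]
side b 0.7 [0.3 1.9] mm, px 1.7
side d 0.66 [0. 2.] mm, px 2.1
side a 0.58 [-3.   0.4] mm, px 2.1
side c 0.86 [ 1.5 -7.3] mm, px 2.2
ratchet_center [ 0.661 -0.165]
ext_bar_center [0.727 0.218]
```

View pics/scene1.png

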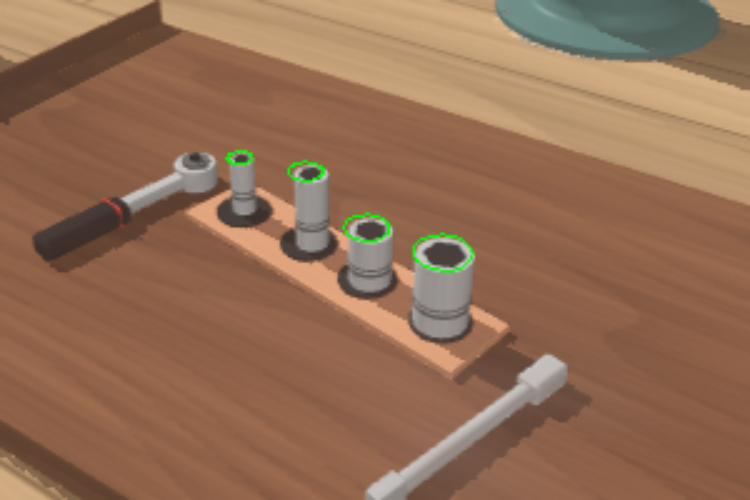

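View pics/side1.png

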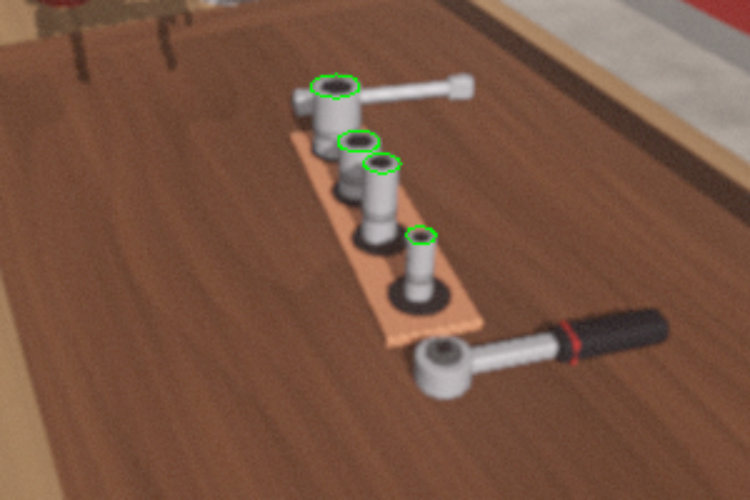

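Both views show all four sockets upright on their pads in the right order, with the rims within about 2 px of the targets. The ratchet and bar look unmoved and the gripper is clear.

```bash
python3 -c "
from bench import env
print(env.hand_in())"
```

```text
the job is handed in; nothing more can be done
None
```

I placed all four sockets on the rail and handed the job in at about 21 s of the 110 s allowed. The hand-in reports no verdict.

**Order:** the ratchet lies at the −y end, so from that end the row is b (20 mm) on mark_d, d (27 mm) on mark_c, a (34 mm) on mark_b and c (42 mm) on mark_a.

**Final pictures:** in both the scene and side views every socket is upright. The rims lie within about 2 px (roughly 3–5 mm) of where a centred socket's rim should be. The gripper was open and well clear, and no move came near the force limits.

**Checks that disagreed:**
- **Socket positions:** the final outline fits put each socket about 2 to 8 mm from its pad centre, and the two cameras did not agree. The worst were b at 8 mm in the scene view and c at 7 mm in the side view. I put this down to loose outlines in the distant views, because the tool position at release was within about 1 mm of each pad centre. Close-up fits by the wrist camera were within about 2 mm for b and 1 mm for d; a and c had no close-up check after placing.
- **Ratchet and extension bar:** the ratchet's centre read within 12 mm of its first position. The bar's read within 4 mm in the scene view but 17 mm off in the side view, where socket c partly hides it. Neither was seen to move, and the arm never worked close to them.

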